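Zero the sampling valve and hold it two turns open

ROBOT

A 6-joint arm with a two-finger parallel gripper is mounted at the origin on a cart in front of the work surface, level with it; the furniture and walls round the work are solid. World frame = base frame: x ahead of the robot, y to its left, z up, the work surface at z = 0. Lengths are in m, angles in rad, forces in N, time in s.
With the tool pointing down it reaches from about 0.4 to 0.925 m from the base axis. Payload 3.4 kg.
Tool frame: the origin (TCP) lies where the fingers leave the gripper's body, on its centre line; the fingertips stand 73 mm ahead of it and the grasp point (between the pads) lies 54 mm ahead of it; z points along the fingers, y is the line along which they close (so a half turn about z gives the same grasp; the last joint's range is limited). The gripper opens to 85 mm and grips with 20 to 120 N. Pads are 22 mm wide; open, the fingers measure 114 mm over their backs; the gripper's body (76 mm by 85 mm) begins 54 mm behind the grasp point. The pads swing forward as they close: fully open they stand 13 mm farther back than shut.
Start: joints at [-1.192, 0.307, 1.506, -0, 1.328, -0.073], TCP at [0.252, -0.517, 0.304] pointing down, gripper open.
Joint ranges: [-3.12, 3.12], [-1.05, 2.28], [0.14, 2.33], [-1.42, 4.57], [0.1, 2.73], [-2.68, 2.68]. Speed limits (rad/s): [2.57, 2.57, 3.14, 3.14, 3.14, 3.14].

INTERFACE

Orientations are given as [roll, pitch, yaw] about the fixed x, y, z axes, in that order (R = Rz(yaw) Ry(pitch) Rx(roll)).
In Python, from workcell import readout, imaging, ctrl gives the robot as it stands.
- The arm moves only by the tool apply_moves, never from a script. Its argument "moves" is text: rows parted by semicolons, each of 7 numbers parted by spaces: the shift along the tool's x, y, z in m, then the turn, a rotation vector about the tool's x, y, z in rad, then the finger opening in m, from 0 to 0.0854. A call has 1 to 5 rows; each row shifts and turns the commanded pose from where the row before left it, along the tool's axes as they then stand; what a row does not reach is not made up. A row lasts 1/8 s, in which the tool goes at most 62.5 mm and 10.7 degrees, less where a joint would pass 70% of its speed; a pose out of reach is approached as far as the arm can. A call with a gripper value outside its range is refused whole. The fingers move at their own pace and stop on an object; the grip force is fixed at half the most. Time passes only in rows, so rows that do not move let the fingers close. It gives the time, the measured TCP pose, the force, the opening and the grip force at its end, in the units of the state.
- readout.get_state(): the state, without advancing time (a new reading comes with each control period).
- imaging.read_camera(name): name is "side" or "top"; returns a dict with "pixels" (384x512x3 uint8, red, green, blue), "range_z" (384x512 float32, m along the optical axis (not along the pixel's ray), 0 where there is no reading), "camera_matrix" (3x3 intrinsics, pixels), "eye" and "attitude" of the camera in the world. Camera axes: x right, y up, looking along -z (the intrinsics and any distortion apply to the point x, -y, -z); pixel columns grow to the right and rows downward; lengths in m; the calibration is good to about 2 mm. A picture is of the moment at which its call begins.
- ctrl.job_done(): hands the job in; it is judged then, once.
The state is a dict: "clock": time; "joint_positions": joint angles; "qvel": joint speeds; "effort": joint torques, N m; "ee_pos": TCP position; "tcp_rot": TCP orientation; "contact_force": force on the tool from outside, world axes, zero at the start; "torque": the same for the moment, N m; "gripper_width": finger opening in m; "finger_force": force on a finger pad.
Only numpy, scipy, OpenCV 4.12 (cv2) and the standard library are available. Lean on these libraries where they do the work, as an engineer would, in place of code of your own. Each camera call takes 0.05 s, during which the arm holds its last target. There are 200 camera calls.

TASK

Shut the sampling valve by turning the handle of its crank wheel clockwise (seen from above) until it stops hard, then back it off anticlockwise by exactly two full turns from that stop. The valve is spring-loaded and would creep back towards shut if let go, so finish while still holding the crank handle in the gripper, steady at two turns. Do not turn the small bar-shaped knob of the other valve, and leave the jar, bottle and beaker where they are.

Things in the scene. Friction and masses are not known exactly. Their poses are not given: they have to be found in the camera images.
- crank_wheel (a joint): opening angle of the sampling valve's crank wheel, rad, counted over turns: 0 = shut at its hard stop, grows anticlockwise seen from above (12.57 = two turns open; far stop at 19). Starts between 1.5 and 6. Friction 0.036 N m plus a closing spring, 0.004 N m per rad: below 8 rad it stays where left; let go above 9 it creeps back to about 9 in seconds; two turns need some 2 N on the handle
- wheel_centre (a point): point on the upright axis of the crank wheel, at the height of the top of its rim (74 mm above the bench; the hub nut stands 5 mm higher). The wheel is a level dark steel ring, 108 mm outside diameter, rim bar 12 mm thick, three spokes, on a stem above a bench-mounted metal valve block (84 x 74 mm flange, hose barbs to 52 mm either side along its y) that is fixed to the bench
- crank_handle: upright round black handle on the rim of the crank wheel, 18 mm diameter and 45 mm tall, its axis 48 mm from the wheel's axis; origin at the centre of its lower end, 77 mm above the bench (top at 122 mm), z up. It spins freely on its own pin, so a gripper holding it from above can carry it round in a circle without turning itself
- bar_knob_end (a point): end of the low black bar knob (bar 44 x 12 mm, top 60 mm above the bench) on the bypass valve, a second valve block of the same kind without a wheel; this point is 20 mm from the knob's axis on top of the bar's one end. Must not be turned
- sample_jar: white screw-cap jar, 44 mm diameter, 50 mm tall, standing between the two valves; origin at the centre of its underside. Bystander
- media_bottle: white bottle with blue cap, 51 mm diameter, 100 mm tall, behind the valves; origin at the centre of its underside. Bystander
- beaker: empty clear beaker, 54 mm diameter, 68 mm tall, behind the valves; origin at the centre of its underside. Bystander

How it is judged:
By the outcome, as a careful person would: the job done as asked, in the order asked, and still so for the second after the job is handed in, while the arm keeps its last pose, push and grip.
It also fails if it takes over 67 s, if anything falls off the work surface, if the arm or the gripper's body presses on something with over 40 N, if the wrist force passes 120 N, or if a joint passes its speed limit or range.

## Working session

There is one attempt and no reset: what is moved stays moved. The work goes in short steps, Python scripts to look and compute and a tool call to move; the robot and the scene stay as the last step left them, time stands still between calls to the robot, and variables do not carry over. Pictures are saved under pics/ and viewed, at most 10 in all, crops included, and the job is handed in when it is done.

Besides the shell and the picture viewer there is one more tool, called after "Emit:" as a command line: name --argument value ..., lists and objects as JSON in quotes. apply_moves: Moves the arm, as the interface text tells. Its arguments: {"type":"object","properties":{"moves":{"type":"string"}},"required":["moves"]}

```bash
mkdir -p pics; ls
cat > h.py <<'E'
import numpy as np, cv2
from workcell import readout, imaging, ctrl
from scipy.spatial.transform import Rotation as R
def cam(n):
    d=imaging.read_camera(n); return d
def att(d):
    a=np.array(d["attitude"],float)
    return a if a.shape==(3,3) else R.from_euler('xyz',a).as_matrix()
def cloud(d):
    z=d["range_z"]; K=np.array(d["camera_matrix"]); v,u=np.mgrid[:384,:512]
    p=np.stack([(u-K[0,2])/K[0,0]*z,-(v-K[1,2])/K[1,1]*z,-z],-1)
    w=p@att(d).T+np.array(d["eye"]); w[z==0]=np.nan; return w
E
python3 - <<'E'
from h import *
for n in("top","side"):
    d=cam(n); print(n,{k:v for k,v in d.items() if k not in("pixels","range_z")})
    cv2.imwrite(f"pics/{n}0.png",d["pixels"][...,::-1]); np.savez(f"{n}0.npz",w=cloud(d),p=d["pixels"])
print(readout.get_state())
E
```

```text
pics
top {'camera_matrix': array([[399.27738596,   0.        , 255.73503956],
       [  0.        , 399.27738596, 188.99887401],
       [  0.        ,   0.        ,   1.        ]]), 'eye': array([0.45637697, 0.03209546, 0.97961118]), 'attitude': array([ 0.16756184, -0.00964627, -1.5546788 ])}
side {'camera_matrix': array([[438.65211414,   0.        , 257.3891829 ],
       [  0.        , 438.65211414, 191.89973738],
       [  0.        ,   0.        ,   1.        ]]), 'eye': array([1.23647474, 0.05718318, 0.69990811]), 'attitude': array([0.78623234, 0.00246233, 1.60695015])}
{'clock': 0.1, 'joint_positions': array([-1.19148266e+00,  3.07504156e-01,  1.50757725e+00,  3.87226983e-07,
        1.32841223e+00, -7.34861649e-02]), 'qvel': array([-0.00053892, -0.00131683, -0.00175192,  0.00051143,  0.0026579 ,
        0.00271921]), 'effort': array([ 6.13483062e-04, -4.58528852e+01, -2.52608049e+01, -1.05056588e-05,
        5.56543222e-03,  8.28383602e-07]), 'ee_pos': array([ 0.25134875, -0.51658464,  0.3030566 ]), 'tcp_rot': array([-3.13969683e+00, -1.39945097e-04,  4.52799601e-01]), 'contact_force': array([-0.10893879, -0.00551656, -0.22135933]), 'torque': array([ 0.03974624, -0.00831533,  0.00937247]), 'finger_force': 0.0, 'gripper_width': 0.08568663908734203}
```

View pics/top0.png

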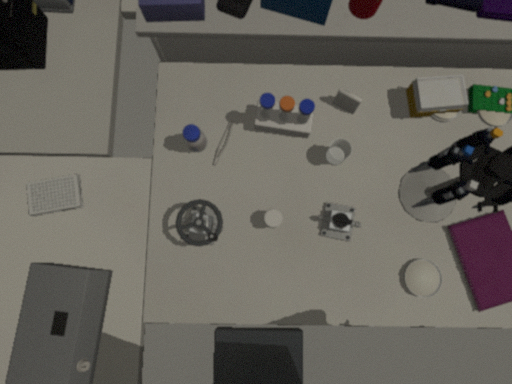

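View pics/side0.png

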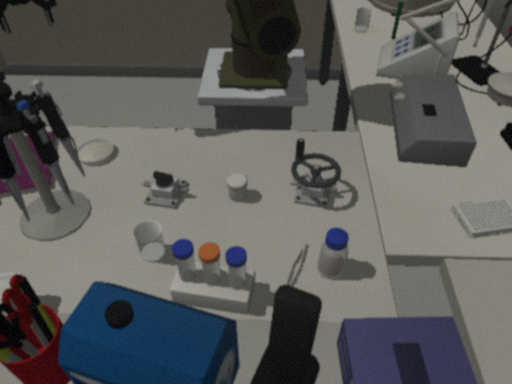

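The top view shows the wheel at about (199,222), the jar at (273,218), the bypass knob at (340,221), the bottle at (195,138) and the beaker at (335,153). In the side view the handle stands at about (299,150), with the wheel centre near (316,171).

Run:
```python
from h import *
from scipy.optimize import least_squares
for n,(u0,u1,v0,v1) in {"top":(165,235,190,258),"side":(280,350,130,215)}.items():
    f=np.load(n+"0.npz"); w=f["w"][v0:v1,u0:u1].reshape(-1,3); w=w[np.isfinite(w[:,0])]
    r=w[(w[:,2]>.064)&(w[:,2]<.079)]; h=w[(w[:,2]>.09)&(w[:,2]<.14)]
    print(n,len(r),len(h),r.mean(0),h.mean(0),h.min(0),h.max(0))
    c=r.mean(0)[:2]
    for _ in range(3):
        q=r[np.abs(np.hypot(*(r[:,:2]-c).T)-.048)<.012]
        s=least_squares(lambda c:np.hypot(*(q[:,:2]-c).T)-.048,c,loss='soft_l1',f_scale=.003); c=s.x
    print("centre",c,len(q),np.sqrt(np.mean(s.fun**2)))
    t=h[h[:,2]>.115]; print("handle top",len(t),t.mean(0),np.hypot(*(t.mean(0)[:2]-c)))
    print("jar/bottle etc z bench", np.nanmedian(f["w"][240:250,250:260,2]))
f=np.load("top0.npz"); w=f["w"]
for nm,(u,v) in dict(jar=(273,218),knob=(340,221),bottle=(192,133),beaker=(335,153)).items(): print(nm,w[v,u])
cv2.imwrite("pics/t1.png",cv2.resize(f["p"][185:262,160:240,::-1],None,fx=7,fy=7,interpolation=cv2.INTER_CUBIC))
```

```text
top 869 61 [0.53361177 0.15614314 0.07363817] [0.49902589 0.11835761 0.11920669] [0.49095559 0.1109968  0.0906355 ] [0.50695465 0.12704526 0.12621248]
centre [0.5319907  0.15369449] 684 0.0038968573162822817
handle top 53 [0.49934254 0.11906403 0.12211708] 0.047593804316371426
jar/bottle etc z bench 0.0006276195196679435
side 876 128 [0.53795406 0.15522687 0.07281593] [0.50540802 0.1199476  0.1104711 ] [0.49196509 0.11153646 0.09030114] [0.51160837 0.12895624 0.1251876 ]
centre [0.53687476 0.15477533] 677 0.0036346293893773896
handle top 51 [0.50373769 0.12018468 0.12129151] 0.04790175346227163
jar/bottle etc z bench 0.0008565045841127938
jar [ 0.54563462 -0.01562471  0.05205114]
knob [ 0.5412447  -0.17169253  0.05258151]
bottle [0.73225382 0.17361589 0.10066142]
beaker [ 0.71764223 -0.17342183  0.00211336]
```

View pics/t1.png

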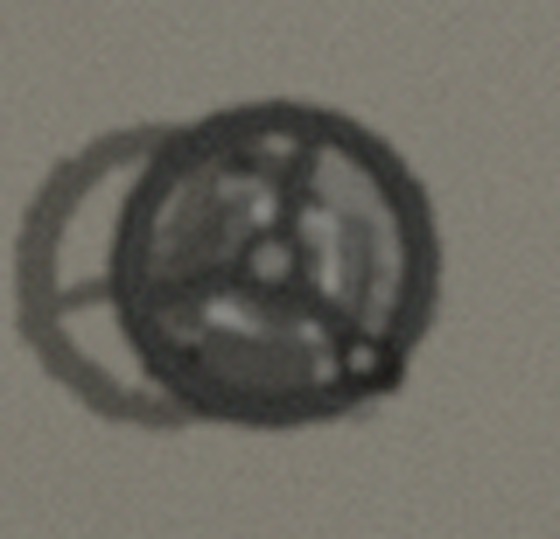

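The crop shows the handle at the wheel's lower right, with the three spokes clear. Averaging the cameras gives the centre at about (0.534, 0.154) and the handle at about (0.501, 0.119), which fits the 48 mm radius. I'll turn the tool to yaw 0 so its axes line up with the world, then move in.

Emit:
apply_moves --moves "0 0 0 0 0 0.151 0.085; 0 0 0 0 0 0.151 0.085; 0 0 0 0 0 0.151 0.085; 0.05 -0.02 0 0 0 0 0.06; 0.05 -0.03 0 0 0 0 0.06"

```text
clock: 0.72
ee_pos: [0.352, -0.4674, 0.3034]
tcp_rot: [-3.141, 0.0, -0.003]
contact_force: [1.0, -0.3, -0.2]
gripper_width: 0.06
finger_force: 0.0
```

Emit:
apply_moves --moves "0.03 -0.05 0 0 0 0 0.06; 0.03 -0.05 0 0 0 0 0.06; 0.03 -0.05 0 0 0 0 0.06; 0.02 -0.05 0 0 0 0 0.06; 0.02 -0.05 0 0 0 0 0.06"

```text
clock: 1.35
ee_pos: [0.482, -0.2153, 0.3035]
tcp_rot: [-3.141, 0.001, -0.0]
contact_force: [1.6, -0.6, -0.2]
gripper_width: 0.0599
finger_force: 0.0
```

Emit:
apply_moves --moves "0.01 -0.06 0 0 0 0 0.06; 0.01 -0.06 0 0 0 0 0.06; 0 -0.06 0 0 0 0 0.06; 0 -0.06 0 0 0 0 0.06; 0 -0.05 0 0 0 0 0.06"

```text
clock: 1.98
ee_pos: [0.5011, 0.0751, 0.3036]
tcp_rot: [-3.141, 0.001, 0.001]
contact_force: [0.6, 0.1, -0.3]
gripper_width: 0.0604
finger_force: 0.0
```

Emit:
apply_moves --moves "0 -0.0445 0.03 0 0 0 0.06; 0 0 0.04 0 0 0 0.06; 0 0 0.04 0 0 0 0.06; 0 0 0.0325 0 0 0 0.06; 0 0 0 0 0 0 0.06"

```text
clock: 2.6
ee_pos: [0.4995, 0.1171, 0.1589]
tcp_rot: [3.141, 0.007, -0.0]
contact_force: [0.0, -0.7, 0.5]
gripper_width: 0.0601
finger_force: 0.0
```

Run:
```python
from h import *
d=cam("side"); print(readout.get_state()["ee_pos"],readout.get_state()["contact_force"])
cv2.imwrite("pics/s1.png",cv2.resize(d["pixels"][70:220,240:390,::-1],None,fx=4,fy=4))
```

```text
[0.50084791 0.11727625 0.16055199] [ 0.4479076   0.1195515  -0.25311541]
```

View pics/s1.png

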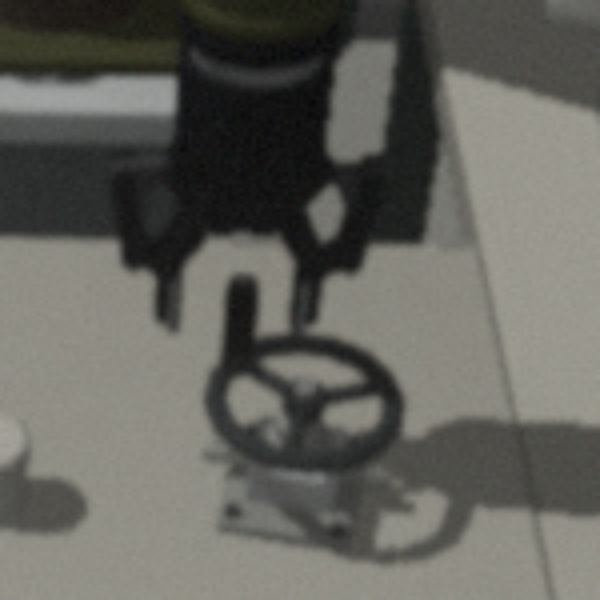

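The crop shows the handle (240,320) midway between the fingertips (170 and 305). Closing.

Emit:
apply_moves --moves "0 0 0 0 0 0 0.03; 0 0 0 0 0 0 0.01; 0 0 0 0 0 0 0.01; 0 0 0 0 0 0 0.01; 0 0 0 0 0 0 0.01"

```text
clock: 3.28
ee_pos: [0.5029, 0.1177, 0.1631]
tcp_rot: [-3.141, -0.004, -0.0]
contact_force: [-0.5, 0.8, 6.3]
gripper_width: 0.0162
finger_force: 58.5
```

Emit:
apply_moves --moves "0 0 0 0 0 0 0.01; 0 0 0 0 0 0 0.01; 0 0 0 0 0 0 0.01"

```text
clock: 3.65
ee_pos: [0.5029, 0.1177, 0.163]
tcp_rot: [-3.141, -0.004, -0.0]
contact_force: [0.0, 0.3, 6.6]
gripper_width: 0.0164
finger_force: 58.5
```

```bash
cat > g.py <<'E'
from h import *
import sys
def circ(c,a0,da,n):
    "print rows moving on the circle from angle a0 (deg)"
    c=np.array(c)
    s=readout.get_state(); p=s["ee_pos"][:2]; o=p-c
    print("state",s["clock"],p.round(4),s["ee_pos"][2],"r",np.hypot(*o),"ang",np.degrees(np.arctan2(o[1],o[0])),"F",s["contact_force"].round(2),"w",s["gripper_width"],s["finger_force"])
    for i in range(n):
        a=np.radians([a0+i*da,a0+(i+1)*da]); q=.048*np.stack([np.cos(a),np.sin(a)]); d=q[:,1]-q[:,0]
        print(a0+(i+1)*da, "%.4f %.4f 0 0 0 0 0.01;"%(d[0],-d[1]))
E
python3 -c "
from g import *
circ([.534,.154],-134,-10,9)"
```

```text
state 3.65 [0.5029 0.1177] 0.16304249885389843 r 0.04784676981605576 ang -130.60193566824643 F [0.03 0.3  6.6 ] w 0.016375124841551836 58.54282374610193
-144 -0.0055 -0.0063 0 0 0 0 0.01;
-154 -0.0043 -0.0072 0 0 0 0 0.01;
-164 -0.0030 -0.0078 0 0 0 0 0.01;
-174 -0.0016 -0.0082 0 0 0 0 0.01;
-184 -0.0001 -0.0084 0 0 0 0 0.01;
-194 0.0013 -0.0083 0 0 0 0 0.01;
-204 0.0027 -0.0079 0 0 0 0 0.01;
-214 0.0041 -0.0073 0 0 0 0 0.01;
-224 0.0053 -0.0065 0 0 0 0 0.01;
```

Emit:
apply_moves --moves "0 0 -0.0025 0 0 0 0.01; -0.0059 -0.0059 0 0 0 0 0.01; -0.0047 -0.0069 0 0 0 0 0.01; -0.0034 -0.0076 0 0 0 0 0.01; -0.0021 -0.0081 0 0 0 0 0.01"

```text
clock: 4.28
ee_pos: [0.4862, 0.1461, 0.1633]
tcp_rot: [3.141, -0.001, -0.0]
contact_force: [5.9, 0.3, -12.4]
gripper_width: 0.0162
finger_force: 60.0
```

```bash
python3 -c "
from g import *
circ([.534,.154],-171,-15,8)"
```

```text
state 4.275 [0.4862 0.1461] 0.1633416232049572 r 0.04845397101770425 ang -170.59484774393667 F [  5.95   0.26 -12.4 ] w 0.01621613175952778 60.028406598139554
-186 -0.0003 -0.0125 0 0 0 0 0.01;
-201 0.0029 -0.0122 0 0 0 0 0.01;
-216 0.0060 -0.0110 0 0 0 0 0.01;
-231 0.0086 -0.0091 0 0 0 0 0.01;
-246 0.0107 -0.0065 0 0 0 0 0.01;
-261 0.0120 -0.0036 0 0 0 0 0.01;
-276 0.0125 -0.0003 0 0 0 0 0.01;
-291 0.0122 0.0029 0 0 0 0 0.01;
```

Emit:
apply_moves --moves "0.0002 -0.0125 0.0016 0 0 0 0.01; 0.0029 -0.0122 0 0 0 0 0.01; 0.006 -0.011 0 0 0 0 0.01; 0.0086 -0.0091 0 0 0 0 0.01"

```text
clock: 4.78
ee_pos: [0.5029, 0.1916, 0.1631]
tcp_rot: [-3.141, 0.001, 0.0]
contact_force: [-0.8, -0.1, 5.7]
gripper_width: 0.0163
finger_force: 62.0
```

```bash
python3 -c "
from g import *
circ([.534,.154],-231,-10,9)"
```

```text
state 4.775 [0.5029 0.1916] 0.16307755957923645 r 0.04883567629445214 ang 129.59052638505491 F [-0.82 -0.11  5.68] w 0.016252372745422232 62.0107977068983
-241 0.0069 -0.0047 0 0 0 0 0.01;
-251 0.0076 -0.0034 0 0 0 0 0.01;
-261 0.0081 -0.0020 0 0 0 0 0.01;
-271 0.0083 -0.0006 0 0 0 0 0.01;
-281 0.0083 0.0009 0 0 0 0 0.01;
-291 0.0080 0.0023 0 0 0 0 0.01;
-301 0.0075 0.0037 0 0 0 0 0.01;
-311 0.0068 0.0049 0 0 0 0 0.01;
-321 0.0058 0.0060 0 0 0 0 0.01;
```

```bash
python3 -c "
from g import *
circ([.5335,.1547],-230,-12,21)"
```

```text
state 4.775 [0.5029 0.1916] 0.16307755957923645 r 0.047977633487633654 ang 129.66313285229282 F [-0.82 -0.11  5.68] w 0.016252372745422232 62.0107977068983
-242 0.0083 -0.0056 0 0 0 0 0.01;
-254 0.0093 -0.0038 0 0 0 0 0.01;
-266 0.0099 -0.0017 0 0 0 0 0.01;
-278 0.0100 0.0004 0 0 0 0 0.01;
-290 0.0097 0.0024 0 0 0 0 0.01;
-302 0.0090 0.0044 0 0 0 0 0.01;
-314 0.0079 0.0062 0 0 0 0 0.01;
-326 0.0065 0.0077 0 0 0 0 0.01;
-338 0.0047 0.0089 0 0 0 0 0.01;
-350 0.0028 0.0096 0 0 0 0 0.01;
-362 0.0007 0.0100 0 0 0 0 0.01;
-374 -0.0014 0.0099 0 0 0 0 0.01;
-386 -0.0034 0.0094 0 0 0 0 0.01;
-398 -0.0053 0.0085 0 0 0 0 0.01;
-410 -0.0070 0.0072 0 0 0 0 0.01;
-422 -0.0083 0.0056 0 0 0 0 0.01;
-434 -0.0093 0.0038 0 0 0 0 0.01;
-446 -0.0099 0.0017 0 0 0 0 0.01;
-458 -0.0100 -0.0004 0 0 0 0 0.01;
-470 -0.0097 -0.0024 0 0 0 0 0.01;
-482 -0.0090 -0.0044 0 0 0 0 0.01;
```

Emit:
apply_moves --moves "0.008 -0.0055 -0.0006 0 0 0 0.01; 0 0 0 0 0 0 0.01"

```text
clock: 5.03
ee_pos: [0.5121, 0.1975, 0.1631]
tcp_rot: [-3.14, -0.001, -0.0]
contact_force: [-0.8, 5.4, 3.1]
gripper_width: 0.0162
finger_force: 61.7
```

Emit:
apply_moves --moves "0.0093 -0.0038 0 0 0 0 0.01; 0 0 0 0 0 0 0.01"

```text
clock: 5.28
ee_pos: [0.5214, 0.201, 0.1631]
tcp_rot: [-3.14, -0.001, -0.001]
contact_force: [-0.2, 6.0, 3.1]
gripper_width: 0.016
finger_force: 61.6
```

Emit:
apply_moves --moves "0.0099 -0.0015 0 0 0 0 0.01; 0 0 0 0 0 0 0.01"

```text
clock: 5.52
ee_pos: [0.5318, 0.2025, 0.1632]
tcp_rot: [-3.139, -0.003, -0.001]
contact_force: [1.4, 6.4, 1.3]
gripper_width: 0.0163
finger_force: 61.5
```

Emit:
apply_moves --moves "0.01 -0.0002 0 0 0 0 0.01; 0 0 0 0 0 0 0.01"

```text
clock: 5.78
ee_pos: [0.5419, 0.2019, 0.1632]
tcp_rot: [-3.141, -0.003, -0.001]
contact_force: [1.8, 4.3, 1.8]
gripper_width: 0.0162
finger_force: 61.6
```

Emit:
apply_moves --moves "0.0097 0.0023 0 0 0 0 0.01; 0 0 0 0 0 0 0.01"

```text
clock: 6.02
ee_pos: [0.5514, 0.1992, 0.1631]
tcp_rot: [-3.141, -0.002, -0.001]
contact_force: [2.3, 3.2, 1.2]
gripper_width: 0.016
finger_force: 61.6
```

Emit:
apply_moves --moves "0.009 0.0044 0 0 0 0 0.01; 0 0 0 0 0 0 0.01"

```text
clock: 6.28
ee_pos: [0.5602, 0.1946, 0.1631]
tcp_rot: [3.142, -0.002, -0.001]
contact_force: [3.0, 3.3, 2.0]
gripper_width: 0.0159
finger_force: 61.7
```

Emit:
apply_moves --moves "0.008 0.0062 0 0 0 0 0.01; 0 0 0 0 0 0 0.01"

```text
clock: 6.52
ee_pos: [0.5679, 0.1882, 0.1631]
tcp_rot: [3.141, -0.001, -0.001]
contact_force: [2.5, 1.5, 3.6]
gripper_width: 0.016
finger_force: 61.7
```

Emit:
apply_moves --moves "0.0066 0.0077 0 0 0 0 0.01; 0 0 0 0 0 0 0.01"

```text
clock: 6.78
ee_pos: [0.5743, 0.1802, 0.1631]
tcp_rot: [3.141, -0.001, -0.001]
contact_force: [2.8, 0.4, 4.5]
gripper_width: 0.0157
finger_force: 61.9
```

Emit:
apply_moves --moves "0.005 0.0088 0 0 0 0 0.01; 0 0 0 0 0 0 0.01"

```text
clock: 7.02
ee_pos: [0.5789, 0.171, 0.1631]
tcp_rot: [3.14, 0.0, -0.0]
contact_force: [2.3, 0.2, 5.4]
gripper_width: 0.016
finger_force: 62.1
```

Emit:
apply_moves --moves "0.003 0.0096 -0.0003 0 0 0 0.01; 0 0 0 0 0 0 0.01"

```text
clock: 7.28
ee_pos: [0.5814, 0.161, 0.1631]
tcp_rot: [3.14, 0.002, -0.001]
contact_force: [1.2, -0.7, 5.1]
gripper_width: 0.0163
finger_force: 62.1
```

Emit:
apply_moves --moves "0.0007 0.01 0 0 0 0 0.01; 0 0 0 0 0 0 0.01"

```text
clock: 7.52
ee_pos: [0.5816, 0.1509, 0.1631]
tcp_rot: [3.14, 0.002, -0.001]
contact_force: [-0.4, -0.4, 5.6]
gripper_width: 0.0162
finger_force: 62.2
```

Emit:
apply_moves --moves "-0.0014 0.0099 0 0 0 0 0.01; 0 0 0 0 0 0 0.01"

```text
clock: 7.78
ee_pos: [0.5807, 0.1443, 0.1631]
tcp_rot: [-3.137, 0.001, -0.002]
contact_force: [0.1, 10.0, 3.7]
gripper_width: 0.0161
finger_force: 61.9
```

Emit:
apply_moves --moves "-0.001 0.004 0 0 0 0 0.01; 0 0 0 0 0 0 0.01; 0 0 0 0 0 0 0.01"

```text
clock: 8.15
ee_pos: [0.5805, 0.1436, 0.1632]
tcp_rot: [-3.131, -0.001, -0.002]
contact_force: [2.7, 20.1, 1.0]
gripper_width: 0.0161
finger_force: 61.7
```

Run:
```python
from g import *
P=np.array([[.5029,.1916],[.5121,.1975],[.5214,.201],[.5318,.2025],[.5419,.2019],[.5514,.1992],[.5602,.1946],[.5679,.1882],[.5743,.1802],[.5789,.171],[.5814,.161],[.5816,.1509],[.4862,.1461],[.5029,.1177]])
from scipy.optimize import least_squares
s=least_squares(lambda c:np.hypot(*(P-c).T)-.048,[.5335,.1547]);print(s.x,s.fun.round(4))
s2=least_squares(lambda c:np.hypot(*(P-c[:2]).T)-c[2],[.5335,.1547,.048]);print(s2.x)
circ(s.x,0,15,1)
for q in [(.5807,.1443)]: print(np.degrees(np.arctan2(q[1]-s.x[1],q[0]-s.x[0])))
```

```text
[0.53366836 0.15460201] [ 0.0001  0.     -0.     -0.0001  0.     -0.     -0.     -0.      0.
  0.0001  0.0002  0.0001  0.0002  0.    ]
[0.5336553  0.15451599 0.04809334]
state 8.15 [0.5805 0.1436] 0.16317937183331624 r 0.0480971387031768 ang -13.167882635102954 F [ 2.67 20.09  0.97] w 0.016128735994787674 61.739399613579735
15 -0.0016 -0.0124 0 0 0 0 0.01;
-12.355171363261098
```

The stop is confirmed: doubling the force from 10 to 20 N moved it under 0.8°, and most of that is arm flex. With the load taken out, the stop is at a handle angle of about -11.7°, with the wheel centre at (0.5337, 0.1546).

```bash
python3 -c "
from g import *
circ([.5337,.1546],-11.7,15,24)"
```

```text
state 8.15 [0.5805 0.1436] 0.16317937183331624 r 0.04806587664680756 ang -13.174145383080425 F [ 2.67 20.09  0.97] w 0.016128735994787674 61.739399613579735
3.3000000000000007 0.0009 -0.0125 0 0 0 0 0.01;
18.3 -0.0023 -0.0123 0 0 0 0 0.01;
33.3 -0.0055 -0.0113 0 0 0 0 0.01;
48.3 -0.0082 -0.0095 0 0 0 0 0.01;
63.3 -0.0104 -0.0070 0 0 0 0 0.01;
78.3 -0.0118 -0.0041 0 0 0 0 0.01;
93.3 -0.0125 -0.0009 0 0 0 0 0.01;
108.3 -0.0123 0.0023 0 0 0 0 0.01;
123.3 -0.0113 0.0055 0 0 0 0 0.01;
138.3 -0.0095 0.0082 0 0 0 0 0.01;
153.3 -0.0070 0.0104 0 0 0 0 0.01;
168.3 -0.0041 0.0118 0 0 0 0 0.01;
183.3 -0.0009 0.0125 0 0 0 0 0.01;
198.3 0.0023 0.0123 0 0 0 0 0.01;
213.3 0.0055 0.0113 0 0 0 0 0.01;
228.3 0.0082 0.0095 0 0 0 0 0.01;
243.3 0.0104 0.0070 0 0 0 0 0.01;
258.3 0.0118 0.0041 0 0 0 0 0.01;
273.3 0.0125 0.0009 0 0 0 0 0.01;
288.3 0.0123 -0.0023 0 0 0 0 0.01;
303.3 0.0113 -0.0055 0 0 0 0 0.01;
318.3 0.0095 -0.0082 0 0 0 0 0.01;
333.3 0.0070 -0.0104 0 0 0 0 0.01;
348.3 0.0041 -0.0118 0 0 0 0 0.01;
```

Emit:
apply_moves --moves "0.0012 -0.008 0 0 0 0 0.01; 0 0 0 0 0 0 0.01"

```text
clock: 8.4
ee_pos: [0.5809, 0.1464, 0.1631]
tcp_rot: [3.141, 0.001, 0.001]
contact_force: [0.4, 0.8, 4.3]
gripper_width: 0.016
finger_force: 62.1
```

Emit:
apply_moves --moves "0.0006 -0.011 0 0 0 0 0.01; -0.0023 -0.0123 0 0 0 0 0.01; -0.0055 -0.0113 0 0 0 0 0.01; -0.0082 -0.0095 0 0 0 0 0.01; 0 0 0 0 0 0 0.01"

```text
clock: 9.02
ee_pos: [0.5641, 0.192, 0.1631]
tcp_rot: [-3.141, 0.002, 0.001]
contact_force: [-0.5, -0.1, 6.2]
gripper_width: 0.0158
finger_force: 62.2
```

Emit:
apply_moves --moves "-0.009 -0.0056 -0.0003 0 0 0 0.01; -0.0118 -0.0041 0 0 0 0 0.01; -0.0125 -0.0009 0 0 0 0 0.01; -0.0123 0.0023 0 0 0 0 0.01; 0 0 0 0 0 0 0.01"

```text
clock: 9.65
ee_pos: [0.517, 0.1995, 0.1632]
tcp_rot: [-3.141, 0.005, -0.0]
contact_force: [-2.6, 6.0, 1.4]
gripper_width: 0.0162
finger_force: 61.7
```

Emit:
apply_moves --moves "-0.0098 0.0042 0 0 0 0 0.01; -0.0095 0.0082 0 0 0 0 0.01; -0.007 0.0104 0 0 0 0 0.01; -0.0041 0.0118 0 0 0 0 0.01; 0 0 0 0 0 0 0.01"

```text
clock: 10.28
ee_pos: [0.4869, 0.1632, 0.1631]
tcp_rot: [3.14, 0.006, -0.001]
contact_force: [-6.8, 0.5, 5.8]
gripper_width: 0.016
finger_force: 62.1
```

Emit:
apply_moves --moves "-0.0014 0.0115 -0.0003 0 0 0 0.01; 0.0023 0.0123 0 0 0 0 0.01; 0.0055 0.0113 0 0 0 0 0.01; 0.0082 0.0095 0 0 0 0 0.01; 0 0 0 0 0 0 0.01"

```text
clock: 10.9
ee_pos: [0.5041, 0.1176, 0.1631]
tcp_rot: [3.138, 0.003, -0.0]
contact_force: [-3.7, -4.7, 0.7]
gripper_width: 0.016
finger_force: 61.8
```

Emit:
apply_moves --moves "0.0083 0.0064 0 0 0 0 0.01; 0.0118 0.0041 0 0 0 0 0.01; 0.0125 0.0009 0 0 0 0 0.01; 0.0123 -0.0023 0 0 0 0 0.01; 0 0 0 0 0 0 0.01"

```text
clock: 11.52
ee_pos: [0.5518, 0.1107, 0.1633]
tcp_rot: [3.141, -0.003, -0.0]
contact_force: [2.1, -5.1, -6.9]
gripper_width: 0.016
finger_force: 60.8
```

Emit:
apply_moves --moves "0.0085 -0.0034 0.0005 0 0 0 0.01; 0.0095 -0.0082 0 0 0 0 0.01; 0.007 -0.0104 0 0 0 0 0.01; 0.0041 -0.0118 0 0 0 0 0.01; 0 0 0 0 0 0 0.01"

```text
clock: 12.15
ee_pos: [0.5804, 0.1462, 0.1634]
tcp_rot: [-3.14, -0.004, 0.001]
contact_force: [6.2, 0.1, -8.5]
gripper_width: 0.016
finger_force: 60.7
```

Emit:
apply_moves --moves "0.0014 -0.0112 0.0006 0 0 0 0.01; -0.0023 -0.0123 0 0 0 0 0.01; -0.0055 -0.0113 0 0 0 0 0.01; -0.0082 -0.0095 0 0 0 0 0.01; 0 0 0 0 0 0 0.01"

```text
clock: 12.78
ee_pos: [0.5637, 0.1916, 0.1633]
tcp_rot: [-3.138, -0.002, 0.0]
contact_force: [3.6, 4.7, -5.2]
gripper_width: 0.0164
finger_force: 61.1
```

Emit:
apply_moves --moves "-0.0084 -0.006 0.0004 0 0 0 0.01; -0.0118 -0.0041 0 0 0 0 0.01; -0.0125 -0.0009 0 0 0 0 0.01; -0.0123 0.0023 0 0 0 0 0.01; 0 0 0 0 0 0 0.01"

```text
clock: 13.4
ee_pos: [0.5164, 0.1992, 0.1632]
tcp_rot: [-3.139, 0.003, -0.0]
contact_force: [-2.8, 6.5, 2.0]
gripper_width: 0.0159
finger_force: 61.9
```

Emit:
apply_moves --moves "-0.0095 0.0043 0 0 0 0 0.01; -0.0095 0.0082 0 0 0 0 0.01; -0.007 0.0104 0 0 0 0 0.01; -0.0041 0.0118 0 0 0 0 0.01; 0 0 0 0 0 0 0.01"

```text
clock: 14.02
ee_pos: [0.4866, 0.1624, 0.1631]
tcp_rot: [3.141, 0.003, -0.001]
contact_force: [-4.6, 0.9, 5.5]
gripper_width: 0.0162
finger_force: 62.4
```

Emit:
apply_moves --moves "-0.001 0.0107 -0.0003 0 0 0 0.01; 0.0023 0.0123 0 0 0 0 0.01; 0.0055 0.0113 0 0 0 0 0.01; 0.0082 0.0095 0 0 0 0 0.01; 0 0 0 0 0 0 0.01"

```text
clock: 14.65
ee_pos: [0.5036, 0.1176, 0.163]
tcp_rot: [3.14, 0.001, -0.001]
contact_force: [-3.0, -2.5, 8.1]
gripper_width: 0.016
finger_force: 62.4
```

Emit:
apply_moves --moves "0.0083 0.0062 -0.0006 0 0 0 0.01; 0.0118 0.0041 0 0 0 0 0.01; 0.0125 0.0009 0 0 0 0 0.01; 0.0123 -0.0023 0 0 0 0 0.01; 0 0 0 0 0 0 0.01"

```text
clock: 15.28
ee_pos: [0.5512, 0.1104, 0.1632]
tcp_rot: [3.142, -0.003, -0.0]
contact_force: [1.1, -3.7, 0.6]
gripper_width: 0.0158
finger_force: 61.6
```

Emit:
apply_moves --moves "0.0089 -0.0038 0 0 0 0 0.01; 0.0095 -0.0082 0 0 0 0 0.01; 0.007 -0.0104 0 0 0 0 0.01; 0.0028 -0.0075 0 0 0 0 0.01; 0 0 0 0 0 0 0.01"

```text
clock: 15.9
ee_pos: [0.5792, 0.1411, 0.1633]
tcp_rot: [-3.141, -0.005, 0.001]
contact_force: [4.8, -1.9, -5.5]
gripper_width: 0.0162
finger_force: 61.2
```

```bash
cat > k.py <<'E'
from g import *
s=readout.get_state(); c=np.array([.5337,.1546])
g=s["ee_pos"]+R.from_euler('xyz',s["tcp_rot"]).apply([0,0,.054])
o=g[:2]-c; print("grasp",g.round(4),"ang",np.degrees(np.arctan2(o[1],o[0])),"r",np.hypot(*o),s["contact_force"].round(1),s["qvel"].round(3),s["finger_force"])
E
python3 k.py
```

```text
grasp [0.5794 0.1411 0.1093] ang -16.39799144340184 r 0.04767519182787307 [ 4.8 -1.9 -5.5] [-0.007 -0.006  0.004 -0.004 -0.006 -0.005] 61.202623383142054
```

Emit:
apply_moves --moves "0.0009 -0.0022 0.0005 0 0 0 0.01; 0.0006 -0.0016 0 0 0 0 0.01; 0 0 0 0 0 0 0.01; 0 0 0 0 0 0 0.01"

```text
clock: 16.4
ee_pos: [0.5801, 0.1444, 0.1632]
tcp_rot: [-3.141, -0.004, 0.0]
contact_force: [5.2, -2.1, -1.1]
gripper_width: 0.0162
finger_force: 61.6
```

```bash
python3 k.py
python3 - <<'E'
from h import *
d=cam("top"); a=d["pixels"][:,:,::-1]; b=cam("side")["pixels"][...,::-1]
cv2.imwrite("pics/end.png",np.hstack([cv2.resize(a[120:270,150:370],None,fx=1.8,fy=1.8),cv2.resize(b[90:240,180:345],None,fx=1.8,fy=1.8)]))
E
```

```text
grasp [0.5803 0.1445 0.1092] ang -12.255898700042513 r 0.047698129665323705 [ 5.2 -2.1 -1.1] [-0.002  0.001  0.001 -0.001  0.     0.001] 61.59346358268522
```

View pics/end.png

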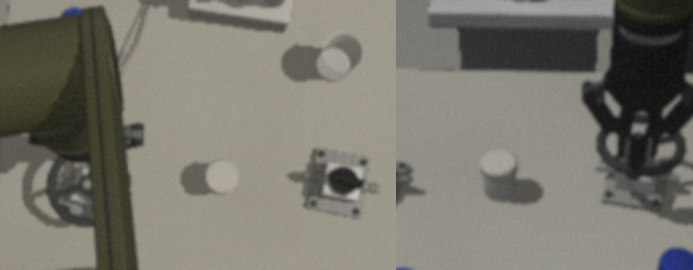

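The pictures show the handle still gripped, and the jar, beaker and bypass knob where they were. One last small nudge to the stop's angle.

Emit:
apply_moves --moves "0.0003 -0.0005 0 0 0 0 0.01; 0 0 0 0 0 0 0.01; 0 0 0 0 0 0 0.01; 0 0 0 0 0 0 0.01; 0 0 0 0 0 0 0.01"

```text
clock: 17.12
ee_pos: [0.5802, 0.1448, 0.1632]
tcp_rot: [-3.141, -0.004, -0.0]
contact_force: [4.7, -1.9, -0.6]
gripper_width: 0.0163
finger_force: 61.6
```

```bash
python3 k.py; python3 -c "
from workcell import ctrl
print(ctrl.job_done())"
```

```text
grasp [0.5804 0.1448 0.1092] ang -11.875088732395623 r 0.04772299149860567 [ 4.7 -1.9 -0.6] [-0.001 -0.     0.001 -0.001 -0.001 -0.001] 61.6073060024064
the job is handed in; nothing more can be done
None
```

I shut the valve to its hard stop, backed it off two full turns (measured within about 0.5° of the stop's angle), and handed the job in at 17 s on the robot's clock, still gripping the handle; the bypass knob and the jar, bottle and beaker were not touched.

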